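# Put away the parts of a stereoscope in a tiered parts stand

## Task

Put the stereoscope parts away: lay the large brass wheel flat in the blue bay of the walnut stand and the small brass wheel flat in the red bay, then put the walnut tray with the brass bar handle over them so that all four stand posts come through its corner holes and it sits fully down. Only once the tray is on, set the black-rimmed glass eyepiece down gently (not dropped) and flat in that tray, on either side of its bar. The ebony handle goes flat in the green-lined box, at any time; leave the glass dome and the screwdriver where they are.

Things in the scene. Friction and masses are not known exactly. Their poses are not given: they have to be found in the camera images.
- stand: fixed walnut lower tier 190 x 150 mm (x, y), origin centre of underside. Floor 5 mm thick; walls and a divider (along y at x=0) 5 thick, 18 high. +x bay lined blue, -x bay red; centres x=+-45, y=0. Posts at x=+-80, y=+-60: 18 mm thick wood up to shoulders 42 mm above the underside, then steel pins 8 mm thick to 58, tapering to 3 at 66. Seated tray: underside on the shoulders. Yaw within 0.25
- tray: loose walnut upper tray 190 x 150 mm (x, y), origin centre of underside, 0.25 kg. Floor 6 mm thick, rim 4 thick up to 14; 14 mm square through holes at x=+-80, y=+-60. Upright brass bar handle at the centre, 12 wide (x), 50 long (y), top 46 above underside: pinch from above along tray x. Same either way round. Pale pads at x=+-41, one each side of the bar, for an eyepiece. Yaw within 0.25
- box: fixed open white-painted box lined green, 90 x 140 mm (x, y) and 18 mm high outside, walls and floor 5 mm thick, origin at the centre of its underside
- wheel_large: loose large knurled brass wheel lying flat, 42 mm diameter, 16 mm high, origin at the centre of its underside, 0.12 kg
- wheel_small: loose small knurled brass wheel lying flat, 28 mm diameter, 16 mm high, origin at the centre of its underside, 0.06 kg
- eyepiece: loose eyepiece: black round cell with a pale blue lens on top, 36 mm diameter, 18 mm high, origin at the centre of its underside, 0.04 kg; standing lens upward
- handle: loose black ebony viewer handle with a brass band at its +x end, a flat-sided bar 80 mm long (x), 18 mm wide (y), 16 mm high, lying flat; origin at the centre of its underside, 0.04 kg
- dome: bystander: glass dome cover, 96 mm diameter, 118 mm high, origin at the centre of its underside; leave alone
- screwdriver: bystander: blued steel screwdriver with a black handle, 170 mm long, lying on the table beyond the green-lined box; leave alone
Things that resemble listed ones, but are neither listed nor needed, are in the scene too. What is shaped like the tray but pink is not meant.

How it is judged (in metres and radians):
On the way, in this order (a step that is already met when the one before it is completed fails the run):
1. the large wheel lies in the blue bay and the small one in the red bay, both let go (x of wheel_large in the frame of stand between 0.018 and 0.076 m and y of wheel_large in the frame of stand between -0.056 and 0.056 m and z of wheel_large in the frame of stand between 0.002 and 0.01 m and angle between each of wheel_large, wheel_small's own z axis and vertical below 0.1 rad and x of wheel_small in the frame of stand between -0.083 and -0.012 m and y of wheel_small in the frame of stand between -0.063 and 0.063 m and z of wheel_small in the frame of stand between 0.002 and 0.01 m and contact force between the fingers and wheel_large below 0.2 N and contact force between the fingers and wheel_small below 0.2 N), for 0.2 s.
2. the tray sits down on the four shoulders, let go (x of wheel_large in the frame of stand between 0.018 and 0.076 m and y of wheel_large in the frame of stand between -0.056 and 0.056 m and z of wheel_large in the frame of stand between 0.002 and 0.01 m and angle between each of wheel_large, wheel_small's own z axis and vertical below 0.1 rad and x of wheel_small in the frame of stand between -0.083 and -0.012 m and y of wheel_small in the frame of stand between -0.063 and 0.063 m and z of wheel_small in the frame of stand between 0.002 and 0.01 m and z of tray in the frame of stand between 0.038 and 0.0455 m and horizontal distance between tray and stand below 0.008 m and angle between tray's own z axis and vertical below 0.03 rad and angle between the x axis of tray and the x axis of stand, either way round below 0.07 rad and contact force between the fingers and tray below 0.2 N), for 0.2 s.
3. the eyepiece stands in the seated tray, let go (z of tray in the frame of stand between 0.038 and 0.0455 m and horizontal distance between tray and stand below 0.008 m and angle between tray's own z axis and vertical below 0.03 rad and angle between the x axis of tray and the x axis of stand, either way round below 0.07 rad and x of eyepiece in the frame of tray between -0.092 and 0.092 m and y of eyepiece in the frame of tray between -0.072 and 0.072 m and z of eyepiece in the frame of tray between 0.003 and 0.011 m and angle between eyepiece's own z axis and vertical below 0.1 rad and contact force between the fingers and eyepiece below 0.2 N), for 0.2 s.
At the end, for the whole second after the job is handed in: large wheel flat in the blue bay, small wheel flat in the red bay; tray level on the post shoulders (within 4 mm in height, 8 mm sideways, 4 degrees); eyepiece flat on the tray floor; handle flat on the floor of the green-lined box; all released and at rest (x of wheel_large in the frame of stand between 0.018 and 0.076 m and y of wheel_large in the frame of stand between -0.056 and 0.056 m and z of wheel_large in the frame of stand between 0.002 and 0.01 m and angle between each of wheel_large, wheel_small, eyepiece, handle's own z axis and vertical below 0.1 rad and x of wheel_small in the frame of stand between -0.083 and -0.012 m and y of wheel_small in the frame of stand between -0.063 and 0.063 m and z of wheel_small in the frame of stand between 0.002 and 0.01 m and z of tray in the frame of stand between 0.038 and 0.0455 m and horizontal distance between tray and stand below 0.008 m and angle between tray's own z axis and vertical below 0.03 rad and angle between the x axis of tray and the x axis of stand, either way round below 0.07 rad and x of eyepiece in the frame of tray between -0.092 and 0.092 m and y of eyepiece in the frame of tray between -0.072 and 0.072 m and z of eyepiece in the frame of tray between 0.003 and 0.011 m and x of handle in the frame of box between -0.04 and 0.04 m and y of handle in the frame of box between -0.065 and 0.065 m and z of handle in the frame of box between 0.002 and 0.01 m and linear speed of each of wheel_large, wheel_small, tray, eyepiece, handle below 0.02 m/s); the robot touches nothing.
It fails at once if the glass eyepiece is dropped (falling freely faster than 0.5 m/s) (linear speed of eyepiece above 0.5 m/s and contact force between the fingers and eyepiece below 0.05 N).
It fails at once if the glass dome is moved more than 20 mm (distance of dome from where it was at the start of the episode above 0.02 m).
It fails at once if the screwdriver is moved more than 20 mm (distance of screwdriver from where it was at the start of the episode above 0.02 m).
It also fails if it takes over 144 s, if anything falls off the work surface, if the arm or the gripper's body presses on something with over 40 N, if the wrist force passes 120 N, or if a joint passes its speed limit or range.

## Robot

A 6-joint arm with a two-finger parallel gripper is mounted at the origin on the work surface. World frame = base frame: x ahead of the robot, y to its left, z up, the work surface at z = 0. Lengths are in mm, angles in rad, forces in N, time in s.
With the tool pointing down it reaches from about 325 to 900 mm from the base axis. Payload 6.1 kg.
Tool frame: the origin (TCP) lies at the very end of the fingers, on their centre line; the grasp point (between the pads) lies 19 mm behind it; z points along the fingers, y is the line along which they close (so a half turn about z gives the same grasp; the last joint's range is limited). The gripper opens to 87 mm and grips with 3 to 60 N. Pads are 19 mm wide; open, the fingers measure 117 mm over their backs; the gripper's body (75 mm by 190 mm) begins 51 mm behind the grasp point.
Start: joints at [0.99, 0.22, 1.526, -0, 1.395, -0.126], TCP at [274.549, 561.461, 222.538] pointing down, gripper open.
Joint ranges: [-2.98, 2.98], [-0.91, 2.08], [0.09, 2.57], [-1.24, 4.39], [0.2, 2.65], [-2.68, 2.68]. Speed limits (rad/s): [2.57, 2.57, 3.01, 3.14, 3.14, 3.14].

## Interface

Orientations are given as a 3x3 rotation matrix whose columns are the frame's x, y, z axes.
In Python, from cell import get_obs, read_camera, camera_info, job_done gives the robot as it stands.
- The arm moves only by the tool drive_tool, never from a script. Its argument "increments" is a list of rows, each a list of 7 numbers: the shift along the world's x, y, z normalised to -1 to 1, where 1 is 0.06 m, then the turn, a rotation vector about the world's x, y, z normalised to -1 to 1, where 1 is 30 degrees, then the opening, from 0 (shut) to 1 (fully open). A call has 1 to 5 rows; each row shifts and turns the commanded pose from where the row before left it; what a row does not reach is not made up. A row lasts 1/8 s, in which the tool goes at most 62.5 mm and 10.7 degrees, less where a joint would pass 70% of its speed; a pose out of reach is approached as far as the arm can. A call with a number of a shift or a turn outside -1 to 1 is refused whole. A call with a gripper value outside its range is refused whole. The fingers move at their own pace and stop on an object; the grip force is fixed at half the most. Time passes only in rows, so rows that do not move let the fingers close. It gives the time, the measured TCP pose, the force, the opening and the grip force at its end, in the units of the state.
- get_obs(): the state, without advancing time (a new reading comes with each control period).
- read_camera(name): name is "side" or "top"; returns (picture, depth): 480x640x3 uint8, red, green, blue; 480x640 float32, mm along the optical axis (not along the pixel's ray), 0 where there is no reading.
- camera_info(name): a dict with "fx", "fy", "cx", "cy" (pixels), "R" (3x3) and "t" (3): a world point X has camera coordinates R X + t. Camera axes: x right, y down, z forward; pixel columns grow to the right and rows downward; lengths in mm; the calibration is good to about 2 mm. A picture is of the moment at which its call begins. camera_info takes no time and is no camera call.
- job_done(): hands the job in; it is judged then, once.
The state is a dict: "clock": time; "joint_positions": joint angles; "joint_velocities": joint speeds; "tau": joint torques, N m; "ee_pos": TCP position; "eef_rot": TCP orientation; "wrist_force": force on the tool from outside, world axes, zero at the start; "ft_torque": the same for the moment, N m; "grip_width": finger opening in mm; "grasp_force": force on a finger pad.
Only numpy, scipy, OpenCV 4.12 (cv2) and the standard library are available. Lean on these libraries where they do the work, as an engineer would, in place of code of your own. Each camera call takes 0.05 s, during which the arm holds its last target. There are 200 camera calls.

## Working session

There is one attempt and no reset: what is moved stays moved. The work goes in short steps, Python scripts to look and compute and a tool call to move; the robot and the scene stay as the last step left them, time stands still between calls to the robot, and variables do not carry over. Pictures are saved under pics/ and viewed, at most 14 in all, crops included, and the job is handed in when it is done.

Besides the shell and the picture viewer there is one more tool, called after "Call:" as name(argument=value, ...) on one line, values as JSON. drive_tool: Moves the arm, as the interface text tells. Scaled input: -1 to 1 covers 0.06 m each way for a shift and 30 degrees each way for a turn. Its arguments: {"type":"object","properties":{"increments":{"type":"array","items":{"type":"array","items":{"type":"number","minimum":-1,"maximum":1}}}},"required":["increments"]}

```bash
mkdir -p pics; ls
python3 - <<'E'
from cell import *
import cv2,numpy as np
for n in("top","side"):
    p,d=read_camera(n); np.savez(f"{n}0.npz",p=p,d=d); cv2.imwrite(f"pics/{n}0.png",p[...,::-1]); c=camera_info(n); print(n,c)
E
```

```text
pics
top {'fx': 583.0115806366442, 'fy': 583.0115806366442, 'cx': 316.4012922682895, 'cy': 240.8272719268316, 'R': array([[ 0.01981457, -0.99980299, -0.0011675 ],
       [-0.98233344, -0.01925098, -0.1861462 ],
       [ 0.18608705,  0.00483528, -0.98252136]]), 't': array([  56.79998936,  535.60013177, 1483.24315487])}
side {'fx': 624.6189951683896, 'fy': 624.6189951683896, 'cx': 324.7467704570089, 'cy': 244.95321395988714, 'R': array([[ 6.90429825e-01, -7.23399111e-01, -6.18728602e-04],
       [-5.00751860e-01, -4.77312224e-01, -7.22094603e-01],
       [ 5.22067267e-01,  4.98865480e-01, -6.91794046e-01]]), 't': array([-314.27241334,  322.00091278, 1016.74341346])}
```

View pics/top0.png

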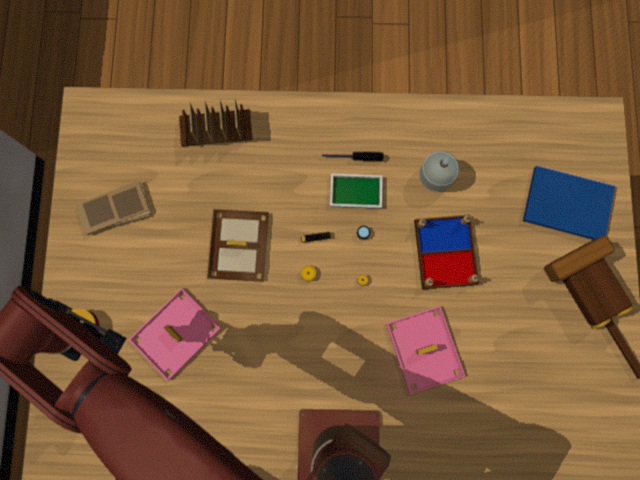

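View pics/side0.png

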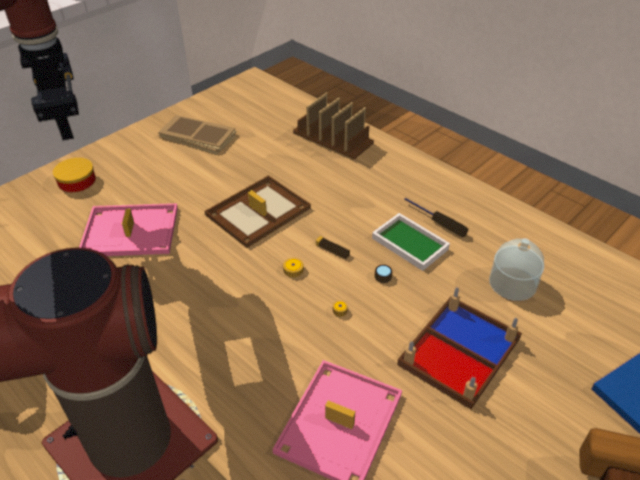

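The top view shows these look-alikes:
- **Large wheel:** brass disc (309,273). The red/yellow disc at (82,318) is a distractor.
- **Small wheel:** brass disc (363,280).
- **Tray:** walnut (239,245). The pink ones at (176,333) and (427,350) are not meant, nor is the two-cell box at (115,208).
- **Box:** green (356,191).
- **Eyepiece:** (364,232).
- **Handle:** (317,237). The screwdriver is at (355,156).

I choose the wheels, tray, eyepiece and handle in the central group, and will check them in a crop.

```bash
cat > h.py <<'E'
import cv2,numpy as np
from cell import *
def ray(n,u,v,z):
    c=camera_info(n);R=c["R"];o=-R.T@c["t"]
    d=R.T@np.array([(u-c["cx"])/c["fx"],(v-c["cy"])/c["fy"],1]); return (o+d*(z-o[2])/d[2])
def proj(n,X):
    c=camera_info(n);p=c["R"]@np.array(X,float)+c["t"];return np.array([c["fx"]*p[0]/p[2]+c["cx"],c["fy"]*p[1]/p[2]+c["cy"]])
def plane(n,mask,z):
    """mask pixels -> xy at height z: minAreaRect (centre,size,angle), count"""
    v,u=np.nonzero(mask)
    P=np.array([ray(n,a,b,z)[:2] for a,b in zip(u,v)],np.float32)
    return P
def blobs(p,lo,hi,roi,minA=8):
    """HSV blobs in roi x0,y0,x1,y1"""
    h=cv2.cvtColor(p,cv2.COLOR_RGB2HSV);m=cv2.inRange(h,lo,hi);k=np.zeros_like(m);x0,y0,x1,y1=roi;k[y0:y1,x0:x1]=m[y0:y1,x0:x1]
    n,L,s,c=cv2.connectedComponentsWithStats(k)
    return [(L==i,s[i],c[i]) for i in np.argsort(-s[:,4]) if i and s[i,4]>=minA]
E
python3 - <<'E'
from h import *
p=np.load("top0.npz")["p"]; q=np.load("side0.npz")["p"]
a=cv2.resize(p[165:300,200:490],(800,372),interpolation=cv2.INTER_CUBIC)
b=cv2.resize(q[165:345,195:535],(425,225),interpolation=cv2.INTER_CUBIC)
o=np.zeros((600,800,3),np.uint8);o[:372]=a;o[372:597,:425]=b
cv2.imwrite("pics/crop1.png",o[...,::-1])
R={"top":dict(blue=(415,210,480,260),red=(415,240,485,295),green=(325,170,390,215),brassL=(295,260,325,290),brassS=(350,268,378,292),bar=(222,235,255,250),pads=(212,212,268,275),eye=(352,222,376,245),hband=(297,230,310,245)),
"side":dict(blue=(400,290,530,370),red=(395,320,500,400),green=(370,210,455,270),brassL=(278,250,310,285),brassS=(328,295,352,322),bar=(245,185,272,220),pads=(205,175,312,245),eye=(370,258,397,286),hband=(312,232,326,248))}
C=dict(blue=((105,120,60),(130,255,255)),red=((0,200,90),(6,255,255)),green=((50,120,40),(75,255,255)),brassL=((18,150,90),(32,255,255)),brassS=((18,150,90),(32,255,255)),bar=((18,140,80),(32,255,255)),pads=((10,5,150),(35,70,255)),eye=((85,30,120),(110,255,255)),hband=((18,140,60),(32,255,255)))
Z=dict(blue=5,red=5,green=5,brassL=16,brassS=16,bar=44,pads=6,eye=18,hband=12)
for n,im in(("top",p),("side",q)):
  for k,r in R[n].items():
    for m,s,c in blobs(im,*C[k],r)[:2]:
        P=plane(n,m,Z[k]);rr=cv2.minAreaRect(P);print(n,k,s[4],c.round(1),"mean",P.mean(0).round(1),"rect",np.round(rr[0],1),np.round(rr[1],1),round(rr[2],1))
E
```

```text
top blue 1479 [444.1 235.5] mean [ 564.6 -278.6] rect [ 566.9 -278. ] [ 86.4 137. ] 5.9
top red 1175 [448.6 267.7] mean [ 476.6 -288.7] rect [ 474. -287.] [ 87.8 137.9] 5.6Traceback (most recent call last):
  File "<stdin>", line 14, in <module>
  File "h.py", line 11, in plane
    P=np.array([ray(n,a,b,z)[:2] for a,b in zip(u,v)],np.float32)
                ~~~^^^^^^^^^
  File "h.py", line 4, in ray
    c=camera_info(n);R=c["R"];o=-R.T@c["t"]
ValueError: time passes only in moves, steps and waits
```

View pics/crop1.png

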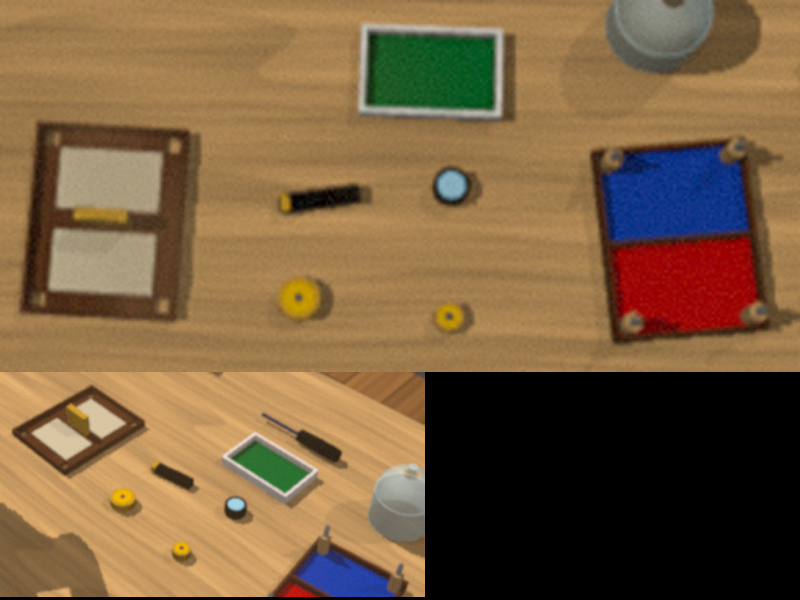

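The crop confirms the choice. It shows the walnut tray with brass bar and pale pads on the left, two brass wheels at the bottom, the black handle with a brass band, the pale-blue eyepiece, the green box, and the blue/red stand with posts. I'll cache the calibration and redo the measuring.

```bash
cat > h.py <<'E'
import cv2,numpy as np
from cell import *
CI={n:camera_info(n) for n in("top","side")}
def ray(n,u,v,z):
    c=CI[n];R=c["R"];o=-R.T@c["t"]; u=np.atleast_1d(u);v=np.atleast_1d(v)
    d=np.c_[(u-c["cx"])/c["fx"],(v-c["cy"])/c["fy"],np.ones(len(u))]@R
    return o+d*((z-o[2])/d[:,2])[:,None]
def proj(n,X):
    c=CI[n];p=np.atleast_2d(X)@c["R"].T+c["t"];return np.c_[c["fx"]*p[:,0]/p[:,2]+c["cx"],c["fy"]*p[:,1]/p[:,2]+c["cy"]]
def plane(n,mask,z):
    v,u=np.nonzero(mask); return ray(n,u,v,z)[:,:2].astype(np.float32)
def blobs(p,lo,hi,roi,minA=6):
    h=cv2.cvtColor(p,cv2.COLOR_RGB2HSV);m=cv2.inRange(h,lo,hi);k=np.zeros_like(m);x0,y0,x1,y1=roi;k[y0:y1,x0:x1]=m[y0:y1,x0:x1]
    n,L,s,c=cv2.connectedComponentsWithStats(k)
    return [(L==i,s[i],c[i]) for i in np.argsort(-s[:,4]) if i and s[i,4]>=minA]
E
cat > m.py <<'E'
from h import *
R={"top":dict(blue=(415,210,480,260),red=(415,240,485,295),green=(325,170,390,215),brassL=(295,260,325,290),brassS=(350,268,378,292),bar=(222,235,255,250),pads=(212,212,268,275),eye=(352,222,376,245),hband=(297,230,310,245),hblack=(298,226,336,247)),
"side":dict(blue=(400,290,530,370),red=(395,320,500,400),green=(370,210,455,270),brassL=(278,250,310,285),brassS=(328,295,352,322),bar=(245,185,272,220),pads=(205,175,312,245),eye=(370,258,397,286),hband=(312,232,326,248),hblack=(312,232,355,262))}
B=((18,150,90),(32,255,255))
C=dict(blue=((105,120,60),(130,255,255)),red=((0,200,90),(6,255,255)),green=((50,120,40),(75,255,255)),brassL=B,brassS=B,bar=((18,140,80),(32,255,255)),pads=((10,5,150),(35,70,255)),eye=((85,30,120),(110,255,255)),hband=((18,140,60),(32,255,255)),hblack=((0,0,0),(180,255,45)))
Z=dict(blue=5,red=5,green=5,brassL=14,brassS=14,bar=40,pads=6,eye=18,hband=12,hblack=14)
if __name__=="__main__":
 for n in("top","side"):
  im=np.load(n+"0.npz")["p"]
  for k,r in R[n].items():
    for m,s,c in blobs(im,*C[k],r)[:2 if k=="pads" else 1]:
        P=plane(n,m,Z[k]);rr=cv2.minAreaRect(P);print(n,k,s[4],c.round(1),"mean",P.mean(0).round(1),"rect",np.round(rr[0],1),np.round(rr[1],1),round(rr[2],1))
E
python3 m.py
```

```text
top blue 1479 [444.1 235.5] mean [ 564.6 -278.6] rect [ 566.9 -278. ] [ 86.4 137. ] 5.9
top red 1175 [448.6 267.7] mean [ 476.6 -288.7] rect [ 474. -287.] [ 87.8 137.9] 5.6
top green 1127 [355.9 190.5] mean [686.1 -38.5] rect [686.3 -37.5] [ 71.3 123.6] 0.0
top brassL 215 [307.9 272.8] mean [454.1  88.4] rect [454.1  87.9] [43.1 42. ] 64.7
top brassS 104 [362.3 279.6] mean [438.7 -56.6] rect [438.2 -56.1] [28.4 30. ] 64.1
top bar 116 [236.3 243.3] mean [525.6 279.3] rect [524.9 278.8] [56.  16.7] 86.7
top pads 660 [235.6 260. ] mean [486.1 283.9] rect [487.6 281.1] [97.8 57.7] 87.7
top pads 579 [238.7 229.9] mean [568.9 279.4] rect [569.3 278.2] [97.6 55. ] 88.9
top eye 82 [363.3 231.7] mean [568.1 -58.3] rect [568.6 -58.9] [24.8 24.4] 1.1
top hband 34 [302.9 238.2] mean [548.1 104.1] rect [548.7 103.9] [22.  10.8] 1.4
top hblack 132 [317.3 236.7] mean [552.7  65.4] rect [553.1  64.9] [15.5 64.7] 10.0
side blue 2254 [473.2 333.4] mean [ 568.6 -276.5] rect [ 571.1 -274. ] [ 78.8 136.9] 5.7
side red 2434 [448.5 364. ] mean [ 479.8 -283.4] rect [ 478.2 -283.5] [ 81.7 138.7] 5.7
side green 1031 [411.1 240.2] mean [690.2 -34.7] rect [690.2 -32.9] [115.3  61.9] 89.2
side brassL 343 [293.  266.8] mean [451.   86.4] rect [450.7  86.2] [57.5 41.4] 45.1
side brassS 200 [339.8 307.8] mean [436.3 -58.3] rect [436.3 -58.8] [40.5 27.1] 43.1
side bar 293 [256.6 202.4] mean [517.9 270. ] rect [518.8 271.6] [95.8 34.6] 53.7
side pads 712 [243.8 218.1] mean [486.6 282.2] rect [487.  282.8] [97.3 56.9] 87.9
side pads 494 [275.3 202.1] mean [573.9 272. ] rect [569.1 280. ] [95.8 56.8] 88.7
side eye 116 [383.3 270.4] mean [568.2 -57.1] rect [568.2 -57.6] [25.4 27. ] 43.6
side hband 59 [318.5 240. ] mean [546.4 105.8] rect [546.4 106. ] [33.1 14.1] 22.4
```

Run:
```python
from cell import *
o=get_obs();print(o)
```

```text
{'clock': 0.1, 'joint_positions': array([ 9.89875904e-01,  2.21165137e-01,  1.52747636e+00, -9.27688043e-06,
        1.39470805e+00, -1.26104121e-01]), 'joint_velocities': array([ 0.00059687,  0.0004961 , -0.00152007,  0.00196489, -0.00099183,
        0.00047865]), 'tau': array([ 1.22066387e-03, -4.95946848e+01, -3.88519514e+01,  7.01156678e-02,
        5.15029777e-02, -4.43836370e-05]), 'ee_pos': array([274.26322666, 560.99301085, 221.5463486 ]), 'eef_rot': array([[-8.98342357e-01,  4.39294997e-01, -9.56537564e-04],
       [ 4.39295987e-01,  8.98341174e-01, -1.47370257e-03],
       [ 2.11906914e-04, -1.74409255e-03, -9.99998457e-01]]), 'wrist_force': array([-0.60059252,  0.47876132, -0.9806603 ]), 'ft_torque': array([-0.03818786, -0.03734476, -0.01147257]), 'grasp_force': 0.0, 'grip_width': 86.95505144522073}
```

Call:
drive_tool(increments=[[0.5,-1,0,0,0,0,1],[0.5,-1,0,0,0,0,1],[0.5,-1,0,0,0,0,1],[0.5,-1,0,0,0,0,1],[0.5,-1,0,0,0,0,1]])

```text
clock: 0.72
ee_pos: [414.6, 280.0, 222.3]
eef_rot: [[-0.898, 0.439, -0.0], [0.439, 0.898, -0.0], [0.0, -0.0, -1.0]]
wrist_force: [1.3, 0.0, 1.0]
grip_width: 86.9
grasp_force: 0.0
```

Call:
drive_tool(increments=[[0.25,-0.96,0,0,0,0,1],[0.25,-0.96,0,0,0,0,1],[0,-0.96,-0.5,0,0,0,1],[0,0,-1,0,0,0,1],[0,0,-0.8,0,0,0,1]])

```text
clock: 1.35
ee_pos: [443.7, 110.2, 83.8]
eef_rot: [[-0.897, 0.442, -0.0], [0.442, 0.897, 0.0], [0.0, -0.0, -1.0]]
wrist_force: [-0.1, 0.1, 0.4]
grip_width: 87.3
grasp_force: 0.0
```

Call:
drive_tool(increments=[[0,0,0,0,0,0,1],[0,0,0,0,0,0,1]])

```text
clock: 1.6
ee_pos: [445.4, 111.6, 87.3]
eef_rot: [[-0.898, 0.439, 0.002], [0.439, 0.898, 0.0], [-0.002, 0.001, -1.0]]
wrist_force: [0.6, 0.2, 0.9]
grip_width: 87.1
grasp_force: 0.0
```

Call:
drive_tool(increments=[[0.14,-0.39,-0.4,0,0,0,1],[0,0,-0.6,0,0,0,1],[0,0,-0.3,0,0,0,1],[0,0,-0.08,0,0,0,1],[0,0,0,0,0,0,1]])

```text
clock: 2.22
ee_pos: [454.4, 88.2, 4.6]
eef_rot: [[-0.899, 0.439, 0.003], [0.439, 0.899, 0.0], [-0.003, 0.001, -1.0]]
wrist_force: [-0.4, 1.4, -0.1]
grip_width: 86.8
grasp_force: 0.0
```

Call:
drive_tool(increments=[[0,0,0,0,0,0,0],[0,0,0,0,0,0,0],[0,0,0,0,0,0,0],[0,0,0,0,0,0,0],[0,0,0,0,0,0,0]])

```text
clock: 2.85
ee_pos: [452.7, 87.9, 2.8]
eef_rot: [[-0.898, 0.439, -0.0], [0.439, 0.898, -0.0], [0.0, -0.0, -1.0]]
wrist_force: [-0.1, -1.2, -0.6]
grip_width: 45.1
grasp_force: 0.0
```

Call:
drive_tool(increments=[[0,0,0,0,0,0,0],[0,0,0,0,0,0,0],[0,0,0.6,0,0,0,0],[0.2,-0.6,0.8,0,0,0,0],[0.3,-0.9,0.6,0,0,0,0]])

```text
clock: 3.48
ee_pos: [482.0, 1.7, 122.2]
eef_rot: [[-0.9, 0.437, 0.002], [0.437, 0.9, 0.0], [-0.001, 0.001, -1.0]]
wrist_force: [2.0, 0.4, -0.9]
grip_width: 41.1
grasp_force: 30.0
```

Call:
drive_tool(increments=[[0.3,-0.95,0,0,0,0,0],[0.3,-0.95,0,0,0,0,0],[0.3,-0.95,0,0,0,0,0],[0.3,-0.95,0,0,0,0,0],[0,0,0,0,0,0,0]])

```text
clock: 4.1
ee_pos: [553.7, -230.3, 119.7]
eef_rot: [[-0.896, 0.443, 0.0], [0.443, 0.896, -0.001], [-0.001, -0.001, -1.0]]
wrist_force: [-0.6, 1.4, -1.4]
grip_width: 41.0
grasp_force: 30.0
```

Call:
drive_tool(increments=[[0,0,0,0,0,0,0]])

```text
clock: 4.22
ee_pos: [552.6, -225.7, 119.3]
eef_rot: [[-0.898, 0.44, -0.002], [0.44, 0.898, 0.001], [0.002, 0.001, -1.0]]
wrist_force: [0.6, 0.4, -1.2]
grip_width: 41.0
grasp_force: 30.0
```

Call:
drive_tool(increments=[[0.11,-0.45,0,0,0,0,0],[0.11,-0.4,-0.3,0,0,0,0],[0,0,-0.8,0,0,0,0],[0,0,-0.45,0,0,0,0],[0,0,-0.1,0,0,0,0]])

```text
clock: 4.85
ee_pos: [564.6, -274.2, 18.7]
eef_rot: [[-0.899, 0.438, -0.005], [0.438, 0.899, 0.003], [0.005, 0.001, -1.0]]
wrist_force: [0.3, 0.1, -0.9]
grip_width: 41.3
grasp_force: 30.0
```

Call:
drive_tool(increments=[[0,0,0,0,0,0,0]])

```text
clock: 4.97
ee_pos: [566.9, -276.2, 21.8]
eef_rot: [[-0.899, 0.438, 0.0], [0.438, 0.899, 0.0], [-0.0, 0.0, -1.0]]
wrist_force: [-0.6, -0.3, -0.2]
grip_width: 41.0
grasp_force: 30.0
```

Down 13 mm, release to about 57 mm, then rise.

Call:
drive_tool(increments=[[0,0,-0.12,0,0,0,0],[0,0,-0.09,0,0,0,0],[0,0,0,0,0,0,0.6],[0,0,0,0,0,0,0.6],[0,0,0,0,0,0,0.6]])

```text
clock: 5.6
ee_pos: [566.9, -277.5, 9.1]
eef_rot: [[-0.898, 0.439, 0.001], [0.439, 0.898, -0.0], [-0.001, -0.0, -1.0]]
wrist_force: [-0.1, -0.8, 0.3]
grip_width: 51.7
grasp_force: 0.0
```

Call:
drive_tool(increments=[[0,0,0.3,0,0,0,0.6],[0,0,0.7,0,0,0,0.6],[-0.3,0.4,0.8,0,0,0,0.6],[-0.6,0.9,0,0,0,0,1],[-0.6,0.9,0,0,0,0,1]])

```text
clock: 6.22
ee_pos: [479.5, -148.7, 119.1]
eef_rot: [[-0.898, 0.44, 0.004], [0.44, 0.898, -0.002], [-0.004, 0.0, -1.0]]
wrist_force: [0.6, 0.6, 0.5]
grip_width: 65.0
grasp_force: 0.0
```

Call:
drive_tool(increments=[[-0.3,0.9,0,0,0,0,1],[0,0,0,0,0,0,1]])

```text
clock: 6.48
ee_pos: [460.2, -92.4, 117.7]
eef_rot: [[-0.9, 0.436, 0.001], [0.436, 0.9, 0.0], [-0.001, 0.001, -1.0]]
wrist_force: [0.4, -0.1, -0.5]
grip_width: 82.9
grasp_force: 0.0
```

Call:
drive_tool(increments=[[-0.18,0.3,-0.3,0,0,0,1],[-0.18,0.29,-0.6,0,0,0,1],[0,0,-0.6,0,0,0,1],[0,0,-0.3,0,0,0,1],[0,0,0,0,0,0,1]])

```text
clock: 7.1
ee_pos: [439.4, -60.3, 8.3]
eef_rot: [[-0.898, 0.44, -0.002], [0.44, 0.898, 0.0], [0.002, -0.0, -1.0]]
wrist_force: [-0.7, -0.5, 1.1]
grip_width: 87.4
grasp_force: 0.0
```

Call:
drive_tool(increments=[[0,0,0,0,0,0,1]])

```text
clock: 7.22
ee_pos: [441.1, -60.7, 10.0]
eef_rot: [[-0.898, 0.44, 0.002], [0.44, 0.898, -0.001], [-0.002, 0.0, -1.0]]
wrist_force: [-0.0, -0.1, 0.2]
grip_width: 86.9
grasp_force: 0.0
```

Call:
drive_tool(increments=[[-0.04,0.06,-0.11,0,0,0,0],[0,0,0,0,0,0,0],[0,0,0,0,0,0,0],[0,0,0,0,0,0,0],[0,0,0,0,0,0,0]])

```text
clock: 7.85
ee_pos: [437.4, -56.2, 2.2]
eef_rot: [[-0.898, 0.439, 0.0], [0.439, 0.898, -0.0], [-0.0, -0.0, -1.0]]
wrist_force: [-0.4, -0.7, -1.0]
grip_width: 45.1
grasp_force: 0.0
```

Call:
drive_tool(increments=[[0,0,0,0,0,0,0],[0,0,0,0,0,0,0],[0,0,0.6,0,0,0,0],[0.1,-0.7,0.8,0,0,0,0],[0.15,-1,0.5,0,0,0,0]])

```text
clock: 8.48
ee_pos: [452.4, -153.1, 115.0]
eef_rot: [[-0.9, 0.437, 0.003], [0.437, 0.9, -0.001], [-0.003, 0.0, -1.0]]
wrist_force: [1.8, 0.0, -0.7]
grip_width: 27.0
grasp_force: 30.0
```

Call:
drive_tool(increments=[[0.15,-1,0,0,0,0,0],[0.15,-0.8,0,0,0,0,0],[0,0,0,0,0,0,0]])

```text
clock: 8.85
ee_pos: [469.6, -263.9, 112.7]
eef_rot: [[-0.897, 0.443, 0.001], [0.443, 0.897, -0.001], [-0.001, -0.001, -1.0]]
wrist_force: [-0.5, 0.2, -0.2]
grip_width: 27.2
grasp_force: 30.0
```

Call:
drive_tool(increments=[[0.1,-0.36,0,0,0,0,0],[0,0,-0.6,0,0,0,0],[0,0,-0.6,0,0,0,0],[0,0,-0.3,0,0,0,0],[0,0,-0.06,0,0,0,0]])

```text
clock: 9.48
ee_pos: [474.6, -280.9, 17.8]
eef_rot: [[-0.899, 0.439, -0.002], [0.439, 0.899, 0.002], [0.003, 0.001, -1.0]]
wrist_force: [-0.5, -0.7, 0.8]
grip_width: 27.1
grasp_force: 30.0
```

Call:
drive_tool(increments=[[0,0,0,0,0,0,0]])

```text
clock: 9.6
ee_pos: [476.1, -282.3, 19.9]
eef_rot: [[-0.898, 0.439, 0.001], [0.439, 0.898, -0.001], [-0.001, -0.0, -1.0]]
wrist_force: [-0.1, 0.1, -0.0]
grip_width: 26.8
grasp_force: 30.0
```

Call:
drive_tool(increments=[[0,0,-0.12,0,0,0,0],[0,0,-0.07,0,0,0,0],[0,0,0,0,0,0,0.5],[0,0,0,0,0,0,0.5],[0,0,0,0,0,0,0.5]])

```text
clock: 10.22
ee_pos: [475.6, -282.4, 7.9]
eef_rot: [[-0.898, 0.439, 0.0], [0.439, 0.898, -0.0], [-0.001, -0.0, -1.0]]
wrist_force: [0.3, -0.3, 0.1]
grip_width: 42.3
grasp_force: 0.0
```

Call:
drive_tool(increments=[[0,0,0.3,0,0,0,0.5],[0,0,0.7,0,0,0,0.5],[0,0.4,0.8,0,0,-0.3,0.5],[0.2,0.9,0,0,0,-0.31,1],[0.2,0.9,0,0,0,-0.31,1]])

```text
clock: 10.85
ee_pos: [500.7, -149.7, 118.4]
eef_rot: [[-0.587, 0.81, 0.004], [0.81, 0.587, -0.002], [-0.004, 0.002, -1.0]]
wrist_force: [0.4, 0.3, 0.1]
grip_width: 56.3
grasp_force: 0.0
```

Call:
drive_tool(increments=[[0.2,0.9,0,0,0,-0.31,1],[0.2,0.9,0,0,0,-0.31,1],[0.2,0.9,0,0,0,-0.31,1],[0.2,0.9,0,0,0,0,1],[0,0,0,0,0,0,1]])

```text
clock: 11.48
ee_pos: [548.2, 69.4, 117.2]
eef_rot: [[-0.152, 0.988, 0.002], [0.988, 0.152, 0.001], [0.0, 0.002, -1.0]]
wrist_force: [0.4, -0.4, 0.5]
grip_width: 86.6
grasp_force: 0.0
```

Call:
drive_tool(increments=[[0.05,0,-0.4,0,0,0,1],[0,0,-0.8,0,0,0,1],[0,0,-0.5,0,0,0,1],[0,0,-0.15,0,0,0,1],[0,0,0,0,0,0,1]])

```text
clock: 12.1
ee_pos: [550.7, 65.2, 5.2]
eef_rot: [[-0.146, 0.989, 0.0], [0.989, 0.146, -0.0], [-0.0, 0.0, -1.0]]
wrist_force: [0.5, -0.6, 1.0]
grip_width: 86.6
grasp_force: 0.0
```

Call:
drive_tool(increments=[[0,0,0,0,0,0,1]])

```text
clock: 12.22
ee_pos: [552.0, 65.5, 6.5]
eef_rot: [[-0.146, 0.989, 0.003], [0.989, 0.146, -0.0], [-0.001, 0.003, -1.0]]
wrist_force: [0.2, -0.1, 0.3]
grip_width: 87.0
grasp_force: 0.0
```

Call:
drive_tool(increments=[[0,0.07,-0.05,0,0,0,0],[0,0,0,0,0,0,0],[0,0,0,0,0,0,0],[0,0,0,0,0,0,0],[0,0,0,0,0,0,0]])

```text
clock: 12.85
ee_pos: [550.4, 70.0, 1.6]
eef_rot: [[-0.147, 0.989, -0.0], [0.989, 0.147, -0.0], [-0.0, -0.0, -1.0]]
wrist_force: [0.4, 0.2, 0.6]
grip_width: 44.4
grasp_force: 0.0
```

Call:
drive_tool(increments=[[0,0,0,0,0,0,0],[0,0,0,0,0,0,0],[0,0,0,0,0,0,0],[0,0,0.6,0,0,0,0],[0.6,-0.4,0.6,0,0,0,0]])

```text
clock: 13.48
ee_pos: [583.5, 47.4, 72.7]
eef_rot: [[-0.149, 0.989, -0.005], [0.989, 0.149, 0.001], [0.002, -0.005, -1.0]]
wrist_force: [1.0, 0.3, -1.6]
grip_width: 17.6
grasp_force: 30.0
```

Call:
drive_tool(increments=[[0.8,-0.6,0,0,0,-0.27,0],[0.8,-0.6,0,0,0,0,0],[0,0,0,0,0,0,0]])

```text
clock: 13.85
ee_pos: [684.7, -29.2, 72.6]
eef_rot: [[-0.003, 1.0, 0.001], [1.0, 0.003, -0.001], [-0.001, 0.001, -1.0]]
wrist_force: [-0.7, -0.1, 0.4]
grip_width: 17.8
grasp_force: 30.0
```

Run:
```python
from h import *
p,d=read_camera("top");q,_=read_camera("side")
o=np.r_[cv2.resize(p[140:300,290:490],(500,400)),np.zeros((0,500,3),np.uint8)]
b=cv2.resize(q[200:410,290:530],(300,262));o=np.hstack([o,np.vstack([b,np.zeros((138,300,3),np.uint8)])])
cv2.imwrite("pics/a.png",o[...,::-1]);print(get_obs()["ee_pos"],get_obs()["grip_width"])
```

```text
[681.72172986 -26.19899672  72.3946051 ] 17.807930648895695
```

View pics/a.png

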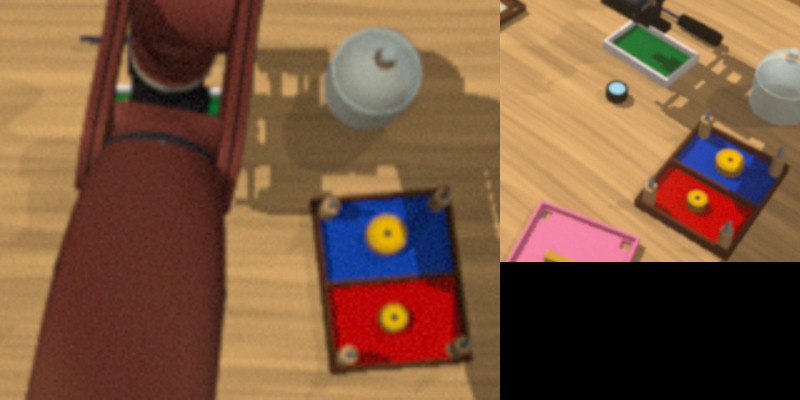

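Both wheels lie flat in their bays (crop pixels 385,233 and 394,317), and the handle is held over the box. I'll lower it in.

Call:
drive_tool(increments=[[0.09,-0.18,-0.1,0,0,0,0],[0,0,-0.4,0,0,0,0],[0,0,-0.35,0,0,0,0],[0,0,0,0,0,0,0],[0,0,0,0,0,0,0]])

```text
clock: 14.58
ee_pos: [688.0, -36.6, 23.0]
eef_rot: [[-0.006, 1.0, 0.0], [1.0, 0.006, -0.0], [-0.0, 0.0, -1.0]]
wrist_force: [-0.2, -0.1, -0.1]
grip_width: 17.9
grasp_force: 30.0
```

Call:
drive_tool(increments=[[0,0,-0.15,0,0,0,0],[0,0,-0.1,0,0,0,0],[0,0,0,0,0,0,0.36],[0,0,0,0,0,0,0.36],[0,0,0,0,0,0,0.36]])

```text
clock: 15.2
ee_pos: [688.1, -36.8, 8.0]
eef_rot: [[-0.006, 1.0, 0.001], [1.0, 0.006, -0.0], [-0.0, 0.001, -1.0]]
wrist_force: [-1.0, 0.3, -0.4]
grip_width: 30.1
grasp_force: 0.0
```

Call:
drive_tool(increments=[[0,0,0.3,0,0,0,0.36],[0,0,0.7,0,0,0,0.36],[0,0.3,0.8,0,0,-0.08,0.4],[-0.5,0.9,0,0,0,0,1],[-0.5,1,0,0,0,0,1]])

```text
clock: 15.82
ee_pos: [630.5, 91.9, 118.6]
eef_rot: [[0.038, 0.999, 0.004], [0.999, -0.038, 0.0], [0.0, 0.004, -1.0]]
wrist_force: [0.2, 0.1, -0.6]
grip_width: 47.4
grasp_force: 0.0
```

Call:
drive_tool(increments=[[-0.5,1,0,0,0,0,1],[-0.5,1,0,0,0,0,1],[-0.5,0.8,0,0,0,0,1],[0,0,0,0,0,0,1],[0,0,0,0,0,0,1]])

```text
clock: 16.45
ee_pos: [544.7, 251.0, 117.0]
eef_rot: [[0.035, 0.999, 0.002], [0.999, -0.035, 0.0], [0.0, 0.002, -1.0]]
wrist_force: [0.2, -0.5, -0.3]
grip_width: 86.0
grasp_force: 0.0
```

Run:
```python
from h import *
p,d=read_camera("top");q,_=read_camera("side");np.savez("top1.npz",p=p,d=d);np.savez("side1.npz",p=q)
a=cv2.resize(p[150:300,300:500],(400,300),interpolation=cv2.INTER_CUBIC)   # 2x
b=cv2.resize(q[200:410,380:540],(400,525),interpolation=cv2.INTER_CUBIC)   # 2.5x
c=cv2.resize(p[205:295,405:495],(360,275)[:1]+(275,),interpolation=cv2.INTER_CUBIC)
o=np.zeros((600,800,3),np.uint8);o[:300,:400]=a;o[:525,400:]=b;o[300:575,:360]=c
cv2.imwrite("pics/b.png",o[...,::-1]);s=get_obs();print(s["ee_pos"],s["eef_rot"][:,1])
```

```text
[545.07522671 249.92818386 116.38224324] [ 0.99930546 -0.03724138  0.001292  ]
```

View pics/b.png

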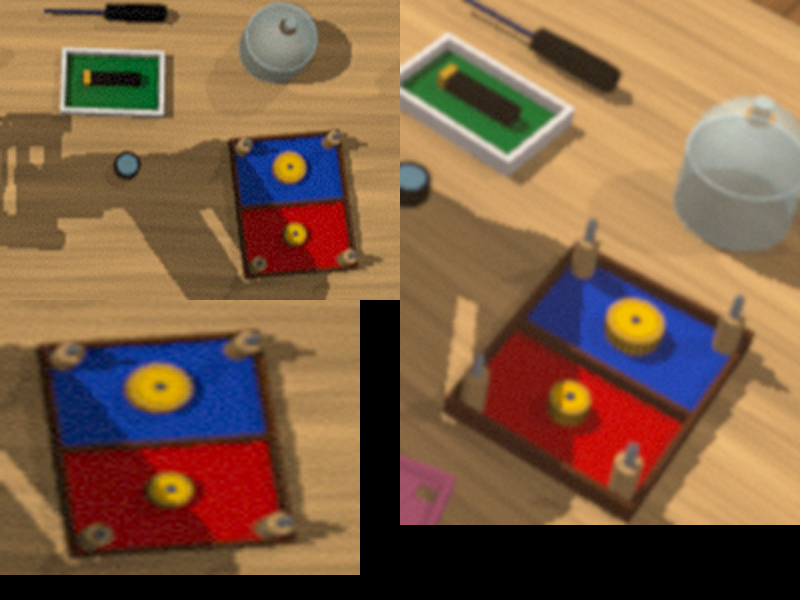

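The handle lies flat in the green box, the wheels are in their bays, and all four pins are visible. I know from the robot where the wheels were released, so I'll use them to correct camera bias when locating the pins.

Run:
```python
from h import *
B=((18,150,60),(32,255,255))
tip={"top":[(423.8,220.4),(468,217.4),(429.3,281.9),(476,277.3)],"side":[(456.8,290),(515.2,320),(411.6,343.2),(473.2,378.8)]}
a=0.1
for n,roi in(("top",(415,215,480,285)),("side",(405,300,520,385))):
    im=np.load(n+"1.npz")["p"]
    for m,s,c in blobs(im,*B,roi,30)[:3]:
        P=plane(n,m,20);print(n,s[4],c.round(1),P.mean(0).round(1),np.round(cv2.minAreaRect(P)[0],1))
    T=np.array([ray(n,u,v,63)[0,:2] for u,v in tip[n]]);print(T.round(1),T.mean(0).round(1)) 
    for i,j in((1,0),(3,2),(0,2),(1,3)): d=T[i]-T[j];print(np.linalg.norm(d).round(1),np.degrees(np.arctan2(*d[::-1])).round(2),end="; ")
    print()
    for k,(lo,hi,r) in dict(blue=((105,120,40),(130,255,255),(410,205,485,260) if n=="top" else (400,285,530,370)),red=((0,190,60),(6,255,255),(415,240,485,295) if n=="top" else (395,320,500,405))).items():
        m,s,c=blobs(im,lo,hi,r)[0];P=plane(n,m,5);rr=cv2.minAreaRect(P);print(k,s[4],np.round(rr[0],1),np.round(rr[1],1),round(rr[2],1))
```

```text
top 176 [444.1 233.6] [ 566.7 -275.6] [ 567.  -276.4]
top 90 [446.9 266.7] [ 476.9 -281. ] [ 476.2 -281.3]
[[ 592.1 -213.5]
 [ 602.4 -329.7]
 [ 430.1 -225.3]
 [ 444.4 -345.8]] [ 517.2 -278.6]
116.7 -84.91; 121.3 -83.24; 162.4 4.17; 158.8 5.81; 
blue 1252 [ 567.  -277.7] [ 87.  138.7] 5.8
red 1063 [ 474.5 -287. ] [ 90.1 140.6] 5.9
side 357 [473.3 330.1] [ 563.5 -277.6] [ 564.1 -277.7]
side 190 [447.1 360.6] [ 473.7 -282.6] [ 474.4 -281.9]
[[ 588.6 -215.5]
 [ 601.  -333.3]
 [ 431.7 -230.7]
 [ 444.1 -349.3]] [ 516.4 -282.2]
118.4 -84.03; 119.3 -84.07; 157.6 5.54; 157.7 5.84; 
blue 1769 [ 571.2 -273.8] [ 79.3 137.2] 5.8
red 2251 [ 478.3 -283.1] [ 82.2 139.6] 6.0
```

Call:
drive_tool(increments=[[-0.14,0.25,0,0,0,0,1],[-0.14,0.25,-0.3,0,0,0,1],[0,0,-0.6,0,0,0,1],[0,0,-0.5,0,0,0,1],[0,0,0,0,0,0,1]])

```text
clock: 17.18
ee_pos: [523.4, 280.4, 27.3]
eef_rot: [[0.035, 0.999, -0.008], [0.999, -0.035, -0.003], [-0.003, -0.007, -1.0]]
wrist_force: [0.0, -0.7, -0.1]
grip_width: 87.0
grasp_force: 0.0
```

Call:
drive_tool(increments=[[0,0,0,0,0,0,1]])

```text
clock: 17.3
ee_pos: [527.2, 281.4, 31.9]
eef_rot: [[0.036, 0.999, 0.0], [0.999, -0.036, 0.0], [0.0, 0.0, -1.0]]
wrist_force: [1.0, 1.2, 1.3]
grip_width: 87.2
grasp_force: 0.0
```

Call:
drive_tool(increments=[[0.02,-0.03,-0.12,0,0,0,1],[0,0,-0.11,0,0,0,1],[0,0,0,0,0,0,1],[0,0,0,0,0,0,0],[0,0,0,0,0,0,0]])

```text
clock: 17.92
ee_pos: [528.6, 279.2, 18.1]
eef_rot: [[0.036, 0.999, 0.0], [0.999, -0.036, 0.0], [0.0, 0.0, -1.0]]
wrist_force: [0.9, 1.0, 0.2]
grip_width: 74.3
grasp_force: 0.0
```

Call:
drive_tool(increments=[[0,0,0,0,0,0,0],[0,0,0,0,0,0,0],[0,0,0,0,0,0,0],[0,0,0,0,0,0,0],[0,0,0,0,0,0,0]])

```text
clock: 18.55
ee_pos: [528.4, 279.1, 17.8]
eef_rot: [[0.036, 0.999, -0.0], [0.999, -0.036, -0.0], [-0.0, -0.0, -1.0]]
wrist_force: [-0.4, -0.0, 0.3]
grip_width: 24.8
grasp_force: 0.0
```

Call:
drive_tool(increments=[[0,0,0,0,0,0,0],[0,0,0.2,0,0,0,0],[0,0,0.2,0,0,0,0],[0,0,0,0,0,0,0],[0,0,0,0,0,0,0]])

```text
clock: 19.18
ee_pos: [528.4, 279.1, 42.0]
eef_rot: [[0.036, 0.999, 0.0], [0.999, -0.036, 0.0], [0.0, 0.0, -1.0]]
wrist_force: [0.7, -0.3, -2.3]
grip_width: 11.7
grasp_force: 30.0
```

Call:
drive_tool(increments=[[0,0,0.6,0,0,0,0],[0,-0.4,0.9,0,0,0,0],[0,-0.8,0,0,0,0,0],[0,-0.9,0,0,0,0,0],[0,-0.9,0,0,0,0,0]])

```text
clock: 19.8
ee_pos: [527.9, 97.7, 131.5]
eef_rot: [[0.035, 0.999, -0.0], [0.999, -0.035, -0.0], [-0.0, -0.0, -1.0]]
wrist_force: [1.6, 0.0, -2.3]
grip_width: 11.9
grasp_force: 30.0
```

Call:
drive_tool(increments=[[0,-0.9,0,0,0,0.1,0],[0,-0.9,0,0,0,0.1,0],[0,-0.9,0,0,0,0.06,0],[0,-0.8,0,0,0,0,0],[0,-0.6,0,0,0,0,0]])

```text
clock: 20.42
ee_pos: [527.7, -148.9, 131.3]
eef_rot: [[-0.099, 0.995, -0.001], [0.995, 0.099, 0.0], [0.0, -0.001, -1.0]]
wrist_force: [0.9, -0.7, -3.3]
grip_width: 11.9
grasp_force: 30.0
```

Call:
drive_tool(increments=[[0,-0.5,0,0,0,0,0],[0,-0.3,0,0,0,0,0],[0,0,0,0,0,0,0]])

```text
clock: 20.8
ee_pos: [528.1, -195.5, 131.4]
eef_rot: [[-0.098, 0.995, -0.001], [0.995, 0.098, 0.0], [0.0, -0.0, -1.0]]
wrist_force: [0.4, 0.5, -2.9]
grip_width: 11.6
grasp_force: 30.0
```

Call:
drive_tool(increments=[[-0.07,-0.7,0,0,0,0,0],[-0.07,-0.73,-0.2,0,0,0,0],[0,0,-0.2,0,0,0,0],[0,0,0,0,0,0,0],[0,0,0,0,0,0,0]])

```text
clock: 21.42
ee_pos: [520.3, -279.1, 107.8]
eef_rot: [[-0.102, 0.995, -0.0], [0.995, 0.102, 0.001], [0.001, -0.0, -1.0]]
wrist_force: [-0.0, -0.3, -2.5]
grip_width: 11.9
grasp_force: 30.0
```

Run:
```python
from h import *
s=get_obs();e=s["ee_pos"];print(e,np.degrees(np.arctan2(s["eef_rot"][1,1],s["eef_rot"][0,1])))
o=np.zeros((600,800,3),np.uint8)
for i,n in enumerate(("top","side")):
    im,_=read_camera(n);np.savez(n+"2.npz",p=im)
    u,v=proj(n,[e[0],e[1],e[2]-12])[0]; x0,y0=int(u)-80,int(v)-90
    o[:450,i*400:i*400+400]=cv2.resize(im[y0:y0+180,x0:x0+160],(400,450),interpolation=cv2.INTER_CUBIC); print(n,x0,y0)
    for m,st,c in blobs(im,(10,5,110),(35,80,255),(x0,y0,x0+160,y0+180),60)[:4]:
        P=plane(n,m,e[2]-11.8);r=cv2.minAreaRect(P);print(st,P.mean(0).round(1),np.round(r[0],1),np.round(r[1],1),round(r[2],1))
cv2.imwrite("pics/c.png",o[...,::-1])
```

```text
[ 520.27193523 -279.10175944  107.83770855] 5.832897873841722
top 372 155
[424 159  28  26 345] [ 713.5 -245.2] [ 717.1 -245.2] [70.5 66.2] 16.6
[430 219  16  24 243] [ 564.9 -239.5] [ 558.8 -243. ] [60.1 39.2] 1.1
[372 175  11  34 142] [660.8 -93. ] [659.2 -87.4] [88.7 26. ] 0.1
side 387 227
[ 422  310   68   48 1554] [ 477.2 -285.1] [ 479.4 -282.7] [ 60.5 100.4] 5.7
[502 238  42  62 922] [ 677.8 -296.3] [ 697.7 -288.8] [161.   62.8] 21.2
[387 227  63  43 691] [ 600.7 -119.4] [ 606.6 -105.1] [101.1  97.6] 88.9
[483 297  28  30 518] [ 565.5 -306.9] [ 564.  -305.8] [60.7 37.6] 6.2
```

View pics/c.png

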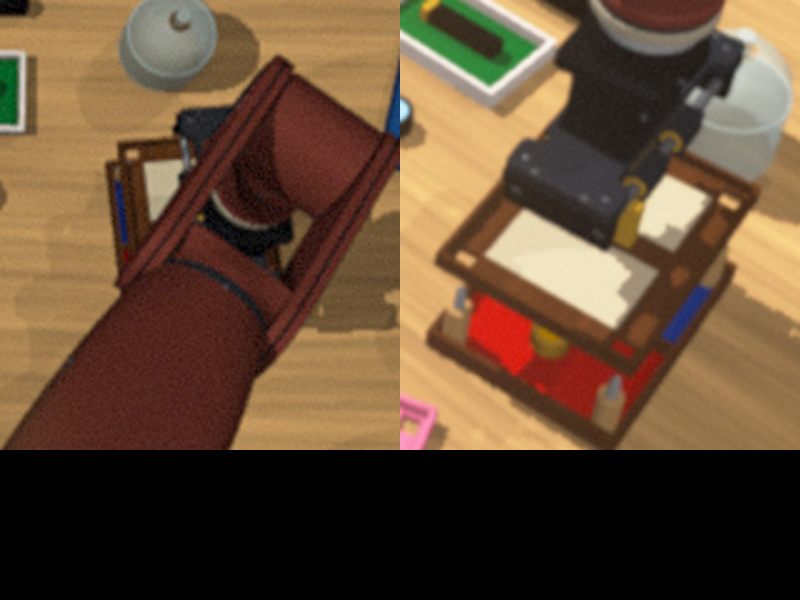

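Call:
drive_tool(increments=[[-0.01,-0.035,-0.15,0,0,0,0],[0,0,-0.15,0,0,0,0],[0,0,0,0,0,0,0],[0,0,0,0,0,0,0]])

```text
clock: 22.02
ee_pos: [519.3, -282.7, 89.6]
eef_rot: [[-0.1, 0.995, -0.0], [0.995, 0.1, 0.0], [0.0, -0.0, -1.0]]
wrist_force: [-0.1, -0.1, -2.1]
grip_width: 11.7
grasp_force: 30.0
```

Run:
```python
from h import *
s=get_obs();e=s["ee_pos"];print(e)
im,_=read_camera("side")
np.savez("side3.npz",p=im)
cv2.imwrite("pics/d.png",cv2.resize(im[290:410,395:535],(700,600),interpolation=cv2.INTER_CUBIC)[...,::-1])
# predicted pixels (in crop coords) of holes (underside) and pin tips for stand guess
for nm,c,z in(("hole",e[:2],e[2]-17.8+6),("tip",(519.5,-281.3),66),("shoulder",(519.5,-281.3),42)):
    a=np.radians(5.8);R=np.array([[np.cos(a),-np.sin(a)],[np.sin(a),np.cos(a)]])
    P=[[*(c+R@np.array([sx*80,sy*60])),z] for sx in(-1,1) for sy in(-1,1)]
    print(nm,((proj("side",P)-[395,290])*5).round().tolist())
```

```text
[ 519.29018385 -282.73512337   89.61823146]
hole [[404.0, 417.0], [92.0, 237.0], [618.0, 119.0], [320.0, -33.0]]
tip [[395.0, 435.0], [85.0, 256.0], [608.0, 138.0], [313.0, -14.0]]
shoulder [[383.0, 476.0], [79.0, 298.0], [594.0, 180.0], [303.0, 28.0]]
```

View pics/d.png

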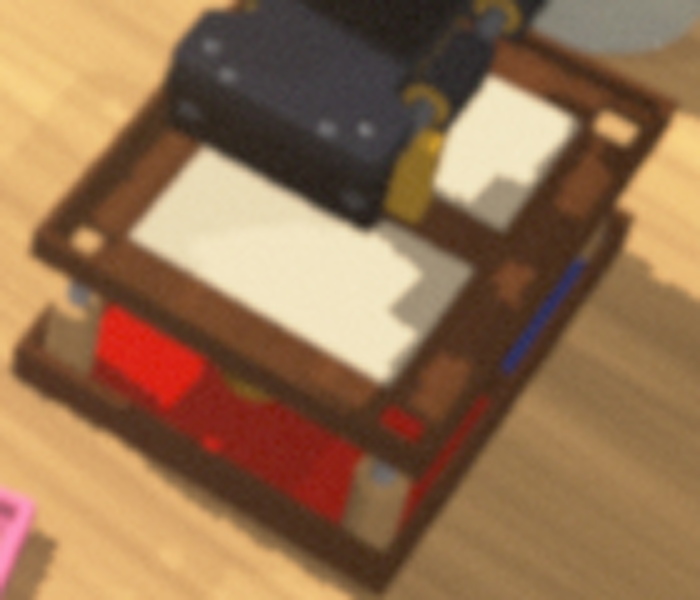

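The holes sit within a pixel of their predicted positions at (403,422), (88,240) and (616,126). The pins meet the shoulders at (382,478) and (80,297), also as predicted. I'll lower the tray.

Call:
drive_tool(increments=[[0,0.015,-0.12,0,0,0,0],[0,0,-0.1,0,0,0,0],[0,0,0,0,0,0,0]])

```text
clock: 22.45
ee_pos: [518.8, -281.4, 75.6]
eef_rot: [[-0.1, 0.995, -0.001], [0.995, 0.1, 0.001], [0.001, -0.001, -1.0]]
wrist_force: [-0.3, 0.4, -2.4]
grip_width: 11.6
grasp_force: 30.0
```

Call:
drive_tool(increments=[[0,0,-0.1,0,0,0,0],[0,0,-0.1,0,0,0,0],[0,0,0,0,0,0,0]])

```text
clock: 22.82
ee_pos: [518.8, -281.5, 63.7]
eef_rot: [[-0.1, 0.995, -0.001], [0.995, 0.1, 0.001], [0.001, -0.001, -1.0]]
wrist_force: [-0.1, -0.0, -3.0]
grip_width: 11.8
grasp_force: 30.0
```

Call:
drive_tool(increments=[[0,0,-0.04,0,0,0,0],[0,0,-0.03,0,0,0,0],[0,0,0,0,0,0,0]])

```text
clock: 23.2
ee_pos: [519.6, -282.0, 61.6]
eef_rot: [[-0.1, 0.995, 0.0], [0.995, 0.1, -0.0], [-0.0, 0.0, -1.0]]
wrist_force: [-3.2, 2.7, 5.0]
grip_width: 11.5
grasp_force: 30.0
```

Call:
drive_tool(increments=[[0,0,0,0,0,0,0.5],[0,0,0,0,0,0,0.5],[0,0,0,0,0,0,0.5],[0,0,0,0,0,0,0.5],[0,0,0.4,0,0,0,0.5]])

```text
clock: 23.82
ee_pos: [517.7, -280.7, 82.3]
eef_rot: [[-0.1, 0.995, -0.004], [0.995, 0.1, 0.003], [0.003, -0.004, -1.0]]
wrist_force: [0.9, -0.2, 0.4]
grip_width: 42.6
grasp_force: 0.0
```

Call:
drive_tool(increments=[[0,0,0.9,0,0,0,0.5],[0,0.6,0.6,0,0,0,0.5],[0.1,0.9,0,0,0,0.3,1],[0.1,0.9,0,0,0,0.3,1],[0.1,0.9,0,0,0,0.3,1]])

```text
clock: 24.45
ee_pos: [537.5, -82.3, 174.7]
eef_rot: [[-0.545, 0.839, 0.001], [0.839, 0.545, -0.0], [-0.001, 0.001, -1.0]]
wrist_force: [1.7, -0.1, -0.6]
grip_width: 65.9
grasp_force: 0.0
```

Run:
```python
from h import *
s=get_obs();print(s["ee_pos"],s["eef_rot"][:,1])
im,_=read_camera("side");t,_=read_camera("top");np.savez("top4.npz",p=t);np.savez("side4.npz",p=im)
o=np.hstack([cv2.resize(im[280:410,390:540],(450,390),interpolation=cv2.INTER_CUBIC),cv2.resize(t[200:300,400:490],(350,390),interpolation=cv2.INTER_CUBIC)])
cv2.imwrite("pics/e.png",o[...,::-1])
for n,i,roi in(("side",im,(390,280,530,400)),("top",t,(405,200,490,295))):
    for m,st,c in blobs(i,(10,5,110),(35,80,255),roi,60)[:4]:
        P=plane(n,m,48);r=cv2.minAreaRect(P);print(n,st[4],np.round(r[0],1),np.round(r[1],1),round(r[2],1))
for n,i,roi in(("side",im,(365,255,400,290)),("top",t,(350,218,380,248))):
    for m,st,c in blobs(i,(85,30,80),(110,255,255),roi,20)[:1]:
        P=plane(n,m,18);print(n,"eye",st[4],P.mean(0).round(1))
```

```text
[537.45278188 -82.34251899 174.68822579] [8.38594147e-01 5.44756401e-01 5.66125104e-04]
side 1553 [ 478.9 -284.5] [60.  99.6] 6.5
side 1006 [ 560.9 -276.2] [ 60.1 100.2] 5.7
side 679 [ 674.3 -285.1] [51.4 77.7] 43.6
top 781 [ 561.6 -277.3] [ 58.2 100.6] 8.3
top 690 [ 478.1 -285.3] [ 57.9 100.7] 6.3
side eye 126 [567.5 -57.6]
top eye 86 [566.6 -57.3]
```

View pics/e.png

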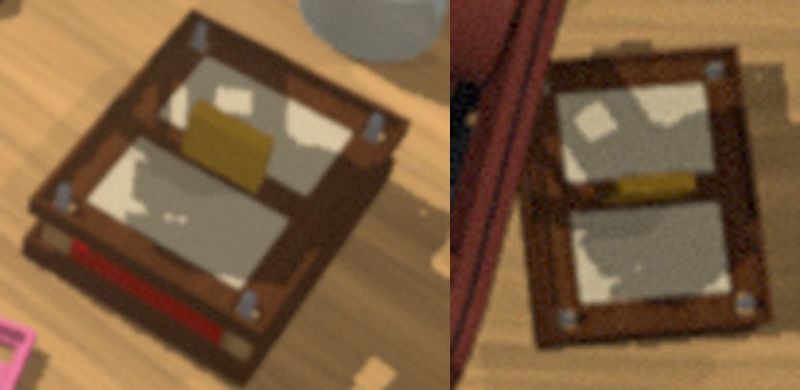

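All four pins are through the tray: (198,37), (373,127), (63,195) and (247,303) in the left crop. It is seated level, and the pads match in both views. Next is the eyepiece at about (567,-57.5).

Call:
drive_tool(increments=[[0.25,0.2,-0.2,0,0,0.35,1],[0.25,0.2,-0.3,0,0,0.35,1],[0,0,-0.5,0,0,0.35,1],[0,0,-0.5,0,0,0.35,1],[0,0,0,0,0,0.35,1]])

```text
clock: 25.18
ee_pos: [564.9, -60.0, 81.0]
eef_rot: [[-0.997, 0.078, -0.006], [0.078, 0.997, 0.001], [0.006, 0.001, -1.0]]
wrist_force: [0.4, -0.3, -0.7]
grip_width: 86.8
grasp_force: 0.0
```

Call:
drive_tool(increments=[[0,0,0,0,0,0.35,1],[0,0,0,0,0,0,1],[0,0,0,0,0,0,1]])

```text
clock: 25.55
ee_pos: [567.5, -60.3, 84.5]
eef_rot: [[-0.995, -0.096, 0.0], [-0.096, 0.995, -0.0], [-0.0, -0.0, -1.0]]
wrist_force: [0.2, -0.5, -0.0]
grip_width: 87.4
grasp_force: 0.0
```

Yaw is 95.5°. Going down 80 mm.

Call:
drive_tool(increments=[[0,0.04,-0.5,0,0,0,1],[0,0,-0.5,0,0,0,1],[0,0,-0.25,0,0,0,1],[0,0,0,0,0,0,1],[0,0,0,0,0,0,1]])

```text
clock: 26.18
ee_pos: [568.4, -57.7, 10.6]
eef_rot: [[-0.995, -0.099, 0.002], [-0.099, 0.995, -0.0], [-0.002, -0.001, -1.0]]
wrist_force: [-0.7, 0.0, 0.8]
grip_width: 86.9
grasp_force: 0.0
```

Call:
drive_tool(increments=[[-0.01,0,-0.1,0,0,0,1],[0,0,0,0,0,0,0],[0,0,0,0,0,0,0],[0,0,0,0,0,0,0],[0,0,0,0,0,0,0]])

```text
clock: 26.8
ee_pos: [566.9, -57.5, 3.5]
eef_rot: [[-0.995, -0.1, 0.0], [-0.1, 0.995, -0.0], [-0.0, -0.0, -1.0]]
wrist_force: [-0.7, -0.0, -0.6]
grip_width: 54.8
grasp_force: 0.0
```

Call:
drive_tool(increments=[[0,0,0,0,0,0,0],[0,0,0,0,0,0,0],[0,0,0,0,0,0,0],[0,0,0,0,0,0,0]])

```text
clock: 27.3
ee_pos: [566.8, -57.5, 3.4]
eef_rot: [[-0.995, -0.1, 0.0], [-0.1, 0.995, -0.0], [-0.0, -0.0, -1.0]]
wrist_force: [-0.0, -0.6, -0.1]
grip_width: 34.9
grasp_force: 30.0
```

Call:
drive_tool(increments=[[0,0,0.3,0,0,0,0],[0,0,0.6,0,0,0,0],[0,0,0.8,0,0,0,0],[0,-0.4,0.2,0,0,0,0],[0,-0.6,0,0,0,0,0]])

```text
clock: 27.92
ee_pos: [568.6, -117.8, 121.2]
eef_rot: [[-0.995, -0.102, 0.005], [-0.102, 0.995, -0.002], [-0.005, -0.002, -1.0]]
wrist_force: [1.3, -0.4, -1.1]
grip_width: 35.3
grasp_force: 30.0
```

Call:
drive_tool(increments=[[0,-0.6,0,0,0,0,0],[0,-0.6,0,0,0,0,0],[0,-0.6,0,0,0,0,0],[0,-0.3,0,0,0,0,0],[0,0,0,0,0,0,0]])

```text
clock: 28.55
ee_pos: [566.8, -244.2, 118.0]
eef_rot: [[-0.995, -0.098, 0.001], [-0.098, 0.995, -0.0], [-0.001, -0.0, -1.0]]
wrist_force: [0.7, -0.2, -0.9]
grip_width: 35.1
grasp_force: 30.0
```

Call:
drive_tool(increments=[[-0.08,-0.3,0,0,0,0,0],[0,-0.24,0,0,0,0,0],[0,0,-0.4,0,0,0,0],[0,0,-0.4,0,0,0,0],[0,0,0,0,0,0,0]])

```text
clock: 29.18
ee_pos: [560.3, -275.0, 67.0]
eef_rot: [[-0.995, -0.1, -0.004], [-0.1, 0.995, 0.003], [0.004, 0.003, -1.0]]
wrist_force: [-0.1, -0.2, -0.4]
grip_width: 35.0
grasp_force: 30.0
```

Call:
drive_tool(increments=[[0,0,0,0,0,0,0]])

```text
clock: 29.3
ee_pos: [562.5, -276.3, 70.3]
eef_rot: [[-0.995, -0.1, 0.001], [-0.1, 0.995, -0.001], [-0.001, -0.001, -1.0]]
wrist_force: [0.6, -0.3, 0.1]
grip_width: 35.1
grasp_force: 30.0
```

Call:
drive_tool(increments=[[0,0,-0.12,0,0,0,0],[0,0,-0.1,0,0,0,0],[0,0,-0.04,0,0,0,0],[0,0,0,0,0,0,0]])

```text
clock: 29.8
ee_pos: [561.8, -275.7, 53.5]
eef_rot: [[-0.995, -0.1, -0.001], [-0.1, 0.995, 0.0], [0.0, 0.0, -1.0]]
wrist_force: [-0.0, -0.4, -0.6]
grip_width: 35.0
grasp_force: 30.0
```

Call:
drive_tool(increments=[[0,0,-0.02,0,0,0,0],[0,0,-0.01,0,0,0,0],[0,0,0,0,0,0,0]])

```text
clock: 30.18
ee_pos: [562.0, -275.9, 52.0]
eef_rot: [[-0.995, -0.1, -0.0], [-0.1, 0.995, -0.0], [0.0, -0.0, -1.0]]
wrist_force: [-0.1, 0.1, -0.7]
grip_width: 35.0
grasp_force: 30.0
```

Less than 1 mm above the floor. I'll release and then rise straight up.

Call:
drive_tool(increments=[[0,0,-0.01,0,0,0,0],[0,0,0,0,0,0,0.6],[0,0,0,0,0,0,0.6],[0,0,0,0,0,0,0.6],[0,0,0,0,0,0,0.6]])

```text
clock: 30.8
ee_pos: [562.0, -275.9, 51.5]
eef_rot: [[-0.995, -0.1, 0.0], [-0.1, 0.995, -0.0], [-0.0, -0.0, -1.0]]
wrist_force: [1.0, -0.2, 0.6]
grip_width: 51.9
grasp_force: 0.0
```

Call:
drive_tool(increments=[[0,0,0.2,0,0,0,0.6],[0,0,0.6,0,0,0,0.6],[0,0,0.9,0,0,0,0.6],[-0.3,0.9,0.5,0,0,0,0.6],[-0.3,0.9,0,0,0,0,0.6]])

```text
clock: 31.42
ee_pos: [528.4, -169.8, 187.3]
eef_rot: [[-0.995, -0.099, 0.007], [-0.099, 0.995, -0.003], [-0.007, -0.004, -1.0]]
wrist_force: [0.6, 0.5, -0.0]
grip_width: 51.8
grasp_force: 0.0
```

Call:
drive_tool(increments=[[-0.3,0.9,0,0,0,0,0.6],[-0.3,0.9,0,0,0,0,0.6],[-0.3,0.9,0,0,0,0,0.6],[0,0,0,0,0,0,0.6],[0,0,0,0,0,0,0.6]])

```text
clock: 32.05
ee_pos: [473.1, -7.7, 183.5]
eef_rot: [[-0.995, -0.101, 0.002], [-0.101, 0.995, -0.001], [-0.002, -0.001, -1.0]]
wrist_force: [-0.2, 1.1, 1.0]
grip_width: 52.0
grasp_force: 0.0
```

Run:
```python
from h import *
im,_=read_camera("side");t,_=read_camera("top");print(get_obs()["ee_pos"],get_obs()["joint_velocities"].round(3))
o=np.hstack([cv2.resize(im[200:410,370:550],(400,467)),cv2.resize(t[140:300,320:490],(400,467)[:1]+(467,))])
cv2.imwrite("pics/f.png",o[...,::-1])
```

```text
[473.10863749  -8.45747361 183.07865976] [-0.01   0.009  0.003  0.004 -0.001  0.003]
```

View pics/f.png

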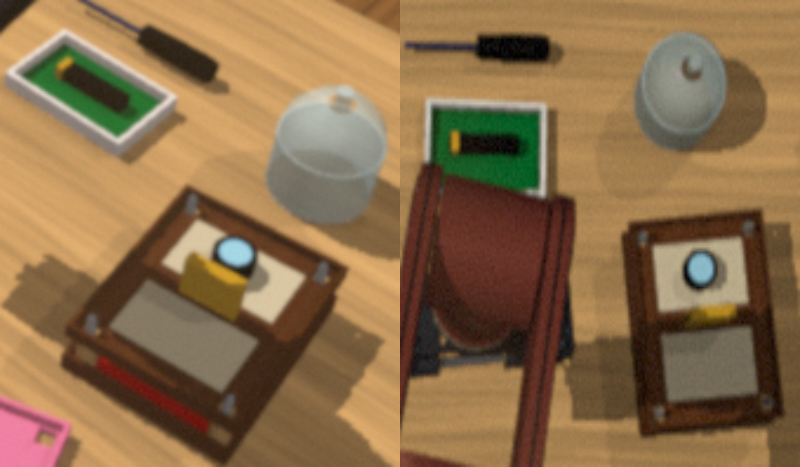

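The eyepiece stands upright on the far pad (235,252 side, 700,269 top). The tray is seated, the handle is in the box, and the dome and screwdriver have not moved. I'm handing the job in.

```bash
python3 -c "
from cell import *
print(job_done())"
```

```text
the job is handed in; nothing more can be done
None
```

I handed the job in with everything in place in the last pictures: wheels in their bays, tray seated on all four posts, eyepiece upright in it, handle in the green box, dome and screwdriver untouched; no verdict was returned.

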